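# Belt change: fit the idler, then hold the tensioner back

## Robot

A 6-joint arm with a two-finger parallel gripper is mounted at the origin on the work surface. World frame = base frame: x ahead of the robot, y to its left, z up, the work surface at z = 0. Lengths are in m, angles in rad, forces in N, time in s.
With the tool pointing down it reaches from about 0.275 to 0.85 m from the base axis. Payload 5.2 kg.
Tool frame: the origin (TCP) lies midway between the tips of the shut fingers; the grasp point (between the pads) lies 19 mm behind it (robot.grasp_offset is the distance from the TCP to the grasp point, in m); z points along the fingers, y is the line along which they close (so a half turn about z gives the same grasp; the last joint's range is limited). The gripper opens to 85 mm and grips with 20 to 120 N. Pads are 22 mm wide; open, the fingers measure 114 mm over their backs; the gripper's body (76 mm by 85 mm) begins 54 mm behind the grasp point. The pads swing forward as they close: fully open they stand 13 mm farther back than shut.
Start: joints at [-1.387, 0.259, 1.535, -0, 1.348, -0.203], TCP at [0.207, -0.509, 0.231] pointing down, gripper open.
Joint ranges: [-3.14, 3.14], [-0.91, 2.08], [0.19, 2.58], [-1.22, 4.36], [0.22, 2.71], [-3.12, 3.12]. Speed limits (rad/s): [2.57, 2.57, 3.14, 3.14, 3.14, 3.14].

## Interface

Orientations are given as [roll, pitch, yaw] about the fixed x, y, z axes, in that order (R = Rz(yaw) Ry(pitch) Rx(roll)).
In Python, from station import robot gives the robot as it stands.
- The arm moves only by the tool carry_out, never from a script. Its argument "moves" is a list of rows, each an object with "offset": the shift along the tool's x, y, z in units of 30 mm (1.0 is 30 mm), a list of three; "twist": the turn, a rotation vector about the tool's x, y, z in units of 8 degrees (1.0 is 8 degrees), a list of three; "hand": the opening, from -1 (shut) to 1 (fully open). In form: [{"offset": [x, y, z], "twist": [wx, wy, wz], "hand": hand}, ...]. A call has exactly 8 rows; each row shifts and turns the commanded pose from where the row before left it, along the tool's axes as they then stand; what a row does not reach is not made up. A row lasts 1/10 s, in which the tool goes at most 50 mm and 8.59 degrees, less where a joint would pass 70% of its speed; a pose out of reach is approached as far as the arm can. A call is refused whole if a number of a shift passes 1 or a number of a turn 1, either way. A call with a gripper value outside its range is refused whole. The fingers move at their own pace and stop on an object; "force" is the grip in N (left out, the last holds). Time passes only in rows, so rows that do not move let the fingers close, or fill a call up. It gives the time, the measured TCP pose, the force, the opening and the grip force at its end, in the units of the state.
- robot.read_state(): the state, without advancing time (a new reading comes with each control period).
- robot.snapshot(name): name is "side" or "top"; returns a dict with "color" (480x640x3 uint8, red, green, blue), "depth" (480x640 float32, m along the optical axis (not along the pixel's ray), 0 where there is no reading), "camera_matrix" (3x3 intrinsics, pixels), "k1" (the pictures are not rectified: a ray, as slopes to the right and down, at radius r is drawn at 1 + k1 r^2 times it, then the intrinsics apply), "R" (3x3) and "t" (3): a world point X has camera coordinates R X + t. Camera axes: x right, y down, z forward; pixel columns grow to the right and rows downward; lengths in m; the calibration is good to about 2 mm. A picture is of the moment at which its call begins.
- robot.job_done(): hands the job in; it is judged then, once.
The state is a dict: "clock": time; "joints": joint angles; "joint_velocities": joint speeds; "tau": joint torques, N m; "position": TCP position; "tool_rot": TCP orientation; "wrist_force": force on the tool from outside, world axes, zero at the start; "ft_torque": the same for the moment, N m; "finger_gap": finger opening in m; "gripper_force": force on a finger pad.
Only numpy, scipy, OpenCV 4.12 (cv2) and the standard library are available. Lean on these libraries where they do the work, as an engineer would, in place of code of your own. Each camera call takes 0.05 s, during which the arm holds its last target. There are 200 camera calls.

## Task

Get this belt drive ready for a workmate to slip the new belt on. First drop the idler wheel over its bare stud on the base plate, all the way down onto the collar, and let go of it; then, with the fingers on the black roller, push the sprung tensioner arm back past its ratchet click and right up to its stop, and finish while still holding it there against the spring (do not let it settle back onto the pawl). Leave the other things on the bench where they are.

Things in the scene. Friction and masses are not known exactly. Their poses are not given: they have to be found in the camera images.
- idler_center (a point): idler wheel: plain aluminium cylinder standing on its flat end, 50 mm across, 26 mm tall (the tallest of the three rings lying right of the plate), 17 mm bore along its axis, about 90 g; point at its centre, half-way up; z along the bore. Which of the three places it has varies.
- stud_seat (a point): where the idler's centre is when fully seated on its stud; axes as the plate's. The stud: upright steel pin 12 mm across with a tapered nose (5 mm at the tip), rising 41 mm from a collar 26 mm wide, 4 mm high on the plate. This point is on the stud's axis, 13 mm above the collar, 28 mm below the stud's tip, 37 mm above the bench.
- plate: fixed grey base plate, 260 (x) by 360 mm (y), top 20 mm above the bench; its place and yaw vary. Origin under its centre, z up. In its frame, mm: stud (-20,-110); arm pivot (-20,100); fixed pulleys 96 mm across at (70,115) and 56 mm across at (92,-135), 70 mm high; pawl and guide about (-18,160), 54 mm high; 12 mm stop pin, 42 mm high, on the far side of the arm.
- tensioner_pivot (a point): a point on the tensioner arm's vertical pivot axis, 56 mm above the bench (roller mid-height); fixed, axes as the base plate's.
- tensioner_roller (a point): centre of the black upright roller at the tensioner arm's free end: 28 mm across, 40 mm tall, its foot 36 mm and its top 76 mm above the bench, does not spin; 120 mm from the pivot axis. Below it runs the arm: a flat steel bar 20 mm wide, with its top 36 mm above the bench.
- tensioner (a joint): arm angle, rad: 0 relaxed, 0.85 at its stop, growing anticlockwise from above. At 0 the arm points from pivot to roller at -120 degrees in the plate's frame (from its +x), so the roller goes some 100 mm mainly along the plate's +x. Sprung back with 2.5 N (relaxed) to 7 N (stop) at the roller, some 3 N more at the pawl (0.2 to 0.6). Let go after the click, it falls back on the pawl at about 0.6.
- vpulley_center (a point): large pulley wheel: aluminium ring 74 mm across, 18 mm tall, 14 mm bore, lying flat on the bench; point at its centre, half-way up. Wrong part: leave it.
- bearing_center (a point): bearing ring: steel, 52 mm across, only 12 mm tall, 30 mm bore, lying flat on the bench; point at its centre, half-way up. Wrong part: leave it.
- socket: wrench socket: steel cylinder 22 mm across, 30 mm tall, standing on the base plate's rear part; origin at its foot. Leave it.
- wrench: open-ended wrench lying on the bench to the far right of the plate. Leave it.
- screwdriver: screwdriver with a black handle, lying on the bench at the near right. Leave it.
- spray: white spray can 64 mm across, 190 mm tall, standing to the left of the plate; origin at its foot. Leave it.
- jar: clear jar with a steel lid, 70 mm across, 90 mm tall, standing at the near left; origin at its foot. Leave it.
Mind the look-alikes: they are no part of the job. Leave any green, orange or red look-alike of the part that bears idler_center alone.

How it is judged:
On the way, in this order (a step that is already met when the one before it is completed fails the run):
1. the idler is fully down on its stud and let go of, before the arm is pushed (horizontal distance between idler_center and stud_seat below 0.005 m and z of idler_center in the frame of stud_seat between -0.004 and 0.004 m and angle between idler_center's own z axis and vertical below 0.12 rad and contact force between the fingers and idler below 0.1 N and value of joint tensioner below 0.15 rad), for 0.2 s.
2. the tensioner arm is pushed past the ratchet click by the fingers (value of joint tensioner above 0.66 rad and contact force between the fingers and tensioner above 1 N), for 0.1 s.
At the end, for the whole second after the job is handed in: Idler upright on its stud (within 5 mm of its axis, 4 mm of seated height, 7 degrees), untouched by the fingers; the fingers still press on the tensioner arm with over 2 N and hold it at rest beyond 0.77 rad (stop 0.85; the pawl alone would hold it at about 0.6) (horizontal distance between idler_center and stud_seat below 0.005 m and z of idler_center in the frame of stud_seat between -0.004 and 0.004 m and angle between idler_center's own z axis and vertical below 0.12 rad and contact force between the fingers and idler below 0.1 N and value of joint tensioner above 0.77 rad and contact force between the fingers and tensioner above 2 N and velocity of joint tensioner between -0.1 and 0.1 rad/s); the arm keeps its last pose, push and grip.
It fails at once if another thing on the bench is moved more than 30 mm (distance of any of vpulley_center, bearing_center, socket, wrench, screwdriver, spray, jar from where it was at the start of the episode above 0.03 m).
It also fails if it takes over 64 s, if anything falls off the work surface, if the arm or the gripper's body presses on something with over 40 N, if the wrist force passes 120 N, or if a joint passes its speed limit or range.

## Working session

There is one attempt and no reset: what is moved stays moved. The work goes in short steps, Python scripts to look and compute and a tool call to move; the robot and the scene stay as the last step left them, time stands still between calls to the robot, and variables do not carry over. Pictures are saved under pics/ and viewed, at most 10 in all, crops included, and the job is handed in when it is done.

Besides the shell and the picture viewer there is one more tool, called after "Request:" by a JSON object that holds its "fn" and its "kwargs". carry_out: Moves the arm, as the interface text tells. Its arguments: {"type":"object","properties":{"moves":{"type":"array","items":{"type":"object","properties":{"offset":{"type":"array","items":{"type":"number"}},"twist":{"type":"array","items":{"type":"number"}},"hand":{"type":"number"}}}},"force":{"type":"number"}},"required":["moves"]}

```bash
mkdir -p pics; ls; cat > h.py <<'E'
import numpy as np, cv2
from station import robot
def snap(n):
    s=robot.snapshot(n); np.savez('/tmp/%s.npz'%n,**s); return s
def load(n): return dict(np.load('/tmp/%s.npz'%n))
def ray(s,u,v):
    K=s['camera_matrix']; d=np.array([float(s['k1']),0,0,0,0])
    p=cv2.undistortPoints(np.array([[[u,v]]],float),K,d)[0,0]
    R=s['R'];t=s['t']; return -R.T@t, R.T@np.array([p[0],p[1],1.])
def onz(s,u,v,z):
    c,d=ray(s,u,v); return c+d*(z-c[2])/d[2]
def proj(s,X):
    return cv2.projectPoints(np.atleast_2d(np.array(X,float)),cv2.Rodrigues(s['R'])[0],s['t'],s['camera_matrix'],np.array([float(s['k1']),0,0,0,0]))[0][:,0]
def cloud(s):
    h,w=s['depth'].shape; g=np.stack(np.meshgrid(np.arange(w),np.arange(h)),-1).reshape(-1,1,2).astype(float)
    p=cv2.undistortPoints(g,s['camera_matrix'],np.array([float(s['k1']),0,0,0,0]))[:,0]
    z=s['depth'].reshape(-1,1); X=(np.hstack([p,np.ones_like(z)])*z-s['t'])@s['R']
    X[z[:,0]==0]=np.nan; return X.reshape(h,w,3)
def save(s,f,crop=None,k=1):
    im=s['color'][...,::-1]
    if crop: a,b,c,d=crop; im=im[b:d,a:c]
    cv2.imwrite('pics/'+f,cv2.resize(np.ascontiguousarray(im),None,fx=k,fy=k,interpolation=cv2.INTER_CUBIC))
E
python3 - <<'E'
from h import *
for n in('top','side'):
    s=snap(n); save(s,n+'0.png'); print(n,s['camera_matrix'],s['k1'],-s['R'].T@s['t'])
print(robot.read_state(), robot.grasp_offset)
E
```

```text
pics
top [[487.75974647   0.         320.54242703]
 [  0.         487.75974647 237.30269476]
 [  0.           0.           1.        ]] 0.04218512415029469 [0.35117037 0.02750938 1.16481896]
side [[485.57608994   0.         324.6046693 ]
 [  0.         485.57608994 241.85359064]
 [  0.           0.           1.        ]] -0.038666417633643695 [ 0.24680992 -0.63208751  0.95086675]
{'clock': 0.1, 'joints': array([-1.38677988e+00,  2.59313648e-01,  1.53595549e+00,  8.68821995e-05,
        1.34803537e+00, -2.02791249e-01]), 'joint_velocities': array([ 1.22355595e-03,  4.99197041e-05, -3.56502330e-03, -2.54683074e-04,
        3.81021980e-04,  2.70077538e-04]), 'tau': array([ 2.19588030e-03, -4.46968675e+01, -2.91248077e+01, -3.15977368e-04,
        6.24011998e-03,  7.06209917e-07]), 'position': array([ 0.20744541, -0.50887093,  0.2305417 ]), 'tool_rot': array([-3.13993294e+00, -4.27741358e-04,  3.86788070e-01]), 'wrist_force': array([-0.96731599,  0.34543709,  0.1044892 ]), 'ft_torque': array([-0.03257941,  0.00730193, -0.01269056]), 'gripper_force': 0.0, 'finger_gap': 0.08553772406590816} 0.0187
```

View pics/top0.png

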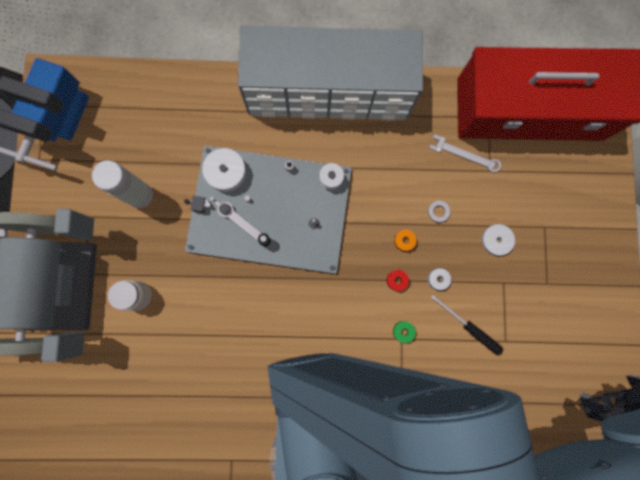

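View pics/side0.png

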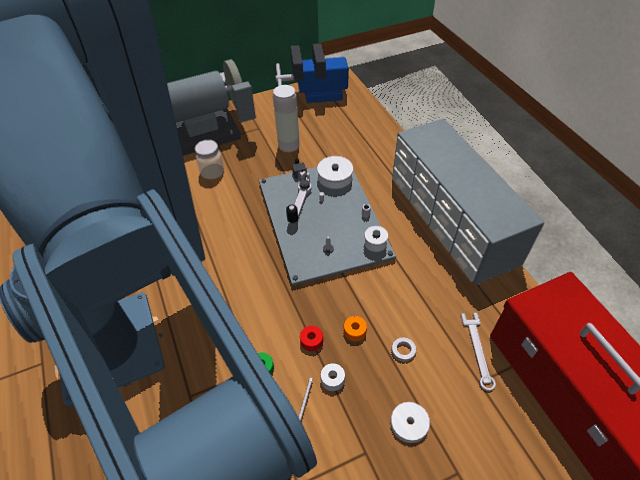

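Candidates in the top view are the plain silver ring at (440,279), bearing (439,211, wide bore), large pulley (499,240), and coloured look-alikes red (398,281), orange (406,240) and green (404,332). I choose (440,279): it is plain, about 50 mm across and has a small bore. Plate stud is at (314,223), roller at (264,239), pivot at (224,210).

```bash
python3 - <<'E'
from h import *
s=load('top'); C=cloud(s)
save(s,'crop_idler.png',(380,180,530,340),4)
save(s,'crop_plate.png',(175,135,365,280),4)
im=s['color'].astype(int)
def comp(mask,u,v):
    n,l,st,c=cv2.connectedComponentsWithStats(mask.astype(np.uint8)); 
    k=l[v,u]; return l==k
hsv=cv2.cvtColor(s['color'],cv2.COLOR_RGB2HSV)
m=(hsv[...,1]<60)&(hsv[...,2]>120)
r=comp(m,433,279); print('seed',r[279,433],r.sum())
ct=max(cv2.findContours(r.astype(np.uint8),0,1)[0],key=len)
print(cv2.minEnclosingCircle(ct))
(u,v),ax,_=cv2.fitEllipse(ct); print(u,v,ax,onz(s,u,v,.026), 'h',np.nanmedian(C[r],0))
# plate
z=C[...,2]; 
reg=np.zeros(z.shape,bool); reg[140:285,175:365]=1
pm=(np.abs(z-.02)<.008)&reg&(hsv[...,1]<70)
pm=cv2.morphologyEx(pm.astype(np.uint8),cv2.MORPH_CLOSE,np.ones((15,15)))
pm=cv2.morphologyEx(pm,cv2.MORPH_OPEN,np.ones((25,25)))
ct=max(cv2.findContours(pm,0,1)[0],key=len)
P=np.array([onz(s,*p,.02)[:2] for p in ct[:,0]])
print(cv2.minAreaRect((P*1000).astype(np.float32)))
for nm,cu,cv_ in(('stud',314,223),('roller',264,239)):
    w=(slice(cv_-14,cv_+15),slice(cu-14,cu+15)); q=z[w]>.045
    print(nm,q.sum(),np.nanmax(z[w]),C[w][q].mean(0))
E
```

```text
seed True 406
((439.0789489746094, 279.52630615234375), 12.175089836120605)
439.2938537597656 278.6463623046875 (21.39212989807129, 23.443687438964844) [ 0.41286915 -0.26738596  0.026     ] h [ 0.41254245 -0.26923461  0.02436473]
((571.2941284179688, 134.78399658203125), (357.99603271484375, 259.5313720703125), 82.78689575195312)
stud 24 0.06554201890641262 [0.53691863 0.02925353 0.05707119]
roller 138 0.08297747286842885 [0.49037849 0.1406629  0.0729676 ]
```

View pics/crop_idler.png

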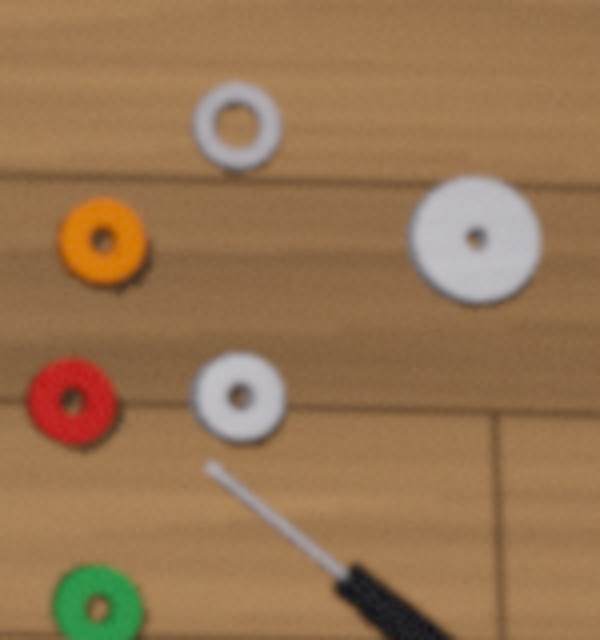

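View pics/crop_plate.png

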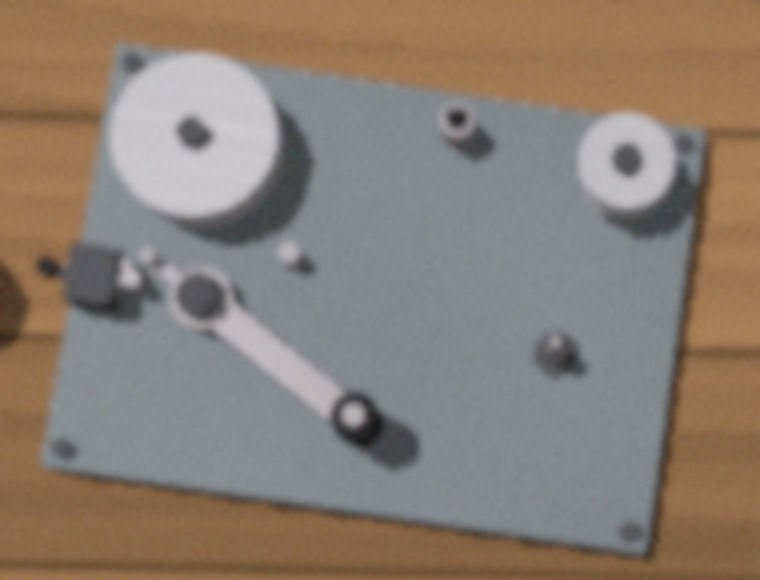

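The crops confirm it: the idler is the silver ring at crop (240,397), i.e. pixel (440,279), with the screwdriver tip about 40 mm nearer. In the plate crop the stud is at (557,350) and the roller at (356,417). Estimated positions are stud (0.537,0.029), roller (0.491,0.141), plate yaw -7.2°. I'll go above the idler with the fingers closing along world y.

Request:
{"fn": "carry_out", "kwargs": {"moves": [{"offset": [0, 0, 0], "twist": [0, 0, 0.923], "hand": 1}, {"offset": [0, 0, 0], "twist": [0, 0, 0.923], "hand": 1}, {"offset": [0, 0, 0], "twist": [0, 0, 0.923], "hand": 1}, {"offset": [0.85, -1, 0], "twist": [0, 0, 0], "hand": 1}, {"offset": [0.85, -1, 0], "twist": [0, 0, 0], "hand": 1}, {"offset": [0.85, -1, 0], "twist": [0, 0, 0], "hand": 1}, {"offset": [0.85, -1, 0], "twist": [0, 0, 0], "hand": 1}, {"offset": [0.85, -1, 0], "twist": [0, 0, 0], "hand": 1}], "force": 30}}

```text
clock: 0.9
position: [0.3356, -0.3578, 0.231]
tool_rot: [-3.141, 0.0, -0.0]
wrist_force: [-0.0, -0.3, 0.4]
finger_gap: 0.0855
gripper_force: 0.0
```

Request:
{"fn": "carry_out", "kwargs": {"moves": [{"offset": [0.86, -1, 0], "twist": [0, 0, 0], "hand": 1}, {"offset": [0.86, -1, 0], "twist": [0, 0, 0], "hand": 1}, {"offset": [0.86, -1, 0], "twist": [0, 0, 0], "hand": 1}, {"offset": [0, 0, 1], "twist": [0, 0, 0], "hand": 1}, {"offset": [0, 0, 1], "twist": [0, 0, 0], "hand": 1}, {"offset": [0, 0, 1], "twist": [0, 0, 0], "hand": 1}, {"offset": [0, 0, 1], "twist": [0, 0, 0], "hand": 1}, {"offset": [0, 0, 0], "twist": [0, 0, 0], "hand": 1}]}}

```text
clock: 1.7
position: [0.4099, -0.2668, 0.1075]
tool_rot: [-3.135, 0.006, 0.0]
wrist_force: [-2.0, 0.0, -1.0]
finger_gap: 0.0855
gripper_force: 0.0
```

```bash
python3 - <<'E'
from h import *
st=robot.read_state(); print(st['position'],st['tool_rot'],st['clock'],st['wrist_force'])
s=snap('side'); (print(proj(s,[[.4125,-.2685,.026]])))
save(s,'side1.png',(200,200,500,440),2.5)
E
```

```text
[ 0.40994917 -0.26675731  0.1075223 ] [-3.13515465e+00  6.19462655e-03  3.01120505e-04] 1.7 [-2.00072412  0.0116907  -0.99842816]
[[332.15551404 373.53892652]]
```

View pics/side1.png

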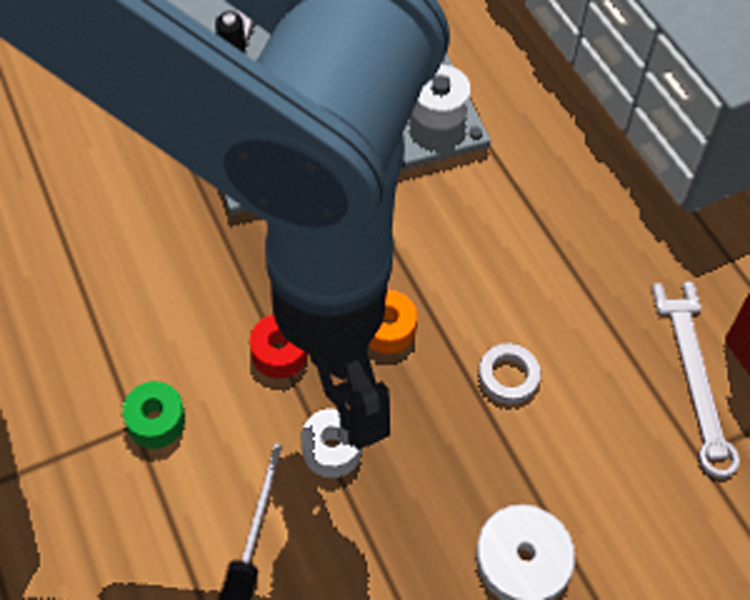

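The projected idler centre lands on the silver ring at crop (333,436), and the fingers straddle it. Descending.

Request:
{"fn": "carry_out", "kwargs": {"moves": [{"offset": [0, 0, 0.8], "twist": [0, 0, 0], "hand": 1}, {"offset": [0, 0, 0.8], "twist": [0, 0, 0], "hand": 1}, {"offset": [0, 0, 0.8], "twist": [0, 0, 0], "hand": 1}, {"offset": [0, 0, 0.5], "twist": [0, 0, 0], "hand": 1}, {"offset": [0, 0, 0.3], "twist": [0, 0, 0], "hand": 1}, {"offset": [0, 0, 0], "twist": [0, 0, 0], "hand": 1}, {"offset": [0, 0, 0], "twist": [0, 0, 0], "hand": 1}, {"offset": [0, 0, 0], "twist": [0, 0, 0], "hand": 1}]}}

```text
clock: 2.55
position: [0.4131, -0.2701, 0.0165]
tool_rot: [3.14, -0.002, 0.0]
wrist_force: [0.5, 0.0, -0.0]
finger_gap: 0.0854
gripper_force: 0.0
```

Request:
{"fn": "carry_out", "kwargs": {"moves": [{"offset": [0, 0, 0.2], "twist": [0, 0, 0], "hand": 1}, {"offset": [0, 0, 0.2], "twist": [0, 0, 0], "hand": 1}, {"offset": [0, 0, 0], "twist": [0, 0, 0], "hand": 1}, {"offset": [0, 0, 0], "twist": [0, 0, 0], "hand": -1}, {"offset": [0, 0, 0], "twist": [0, 0, 0], "hand": -1}, {"offset": [0, 0, 0], "twist": [0, 0, 0], "hand": -1}, {"offset": [0, 0, 0], "twist": [0, 0, 0], "hand": -1}, {"offset": [0, 0, 0], "twist": [0, 0, 0], "hand": -1}], "force": 40}}

```text
clock: 3.35
position: [0.4124, -0.2694, 0.0038]
tool_rot: [3.141, -0.0, 0.0]
wrist_force: [-0.7, 1.7, 5.6]
finger_gap: 0.0491
gripper_force: 41.1
```

Request:
{"fn": "carry_out", "kwargs": {"moves": [{"offset": [0, 0, 0], "twist": [0, 0, 0], "hand": -1}, {"offset": [0, 0, 0], "twist": [0, 0, 0], "hand": -1}, {"offset": [0, 0, 0], "twist": [0, 0, 0], "hand": -1}, {"offset": [0, 0, -0.5], "twist": [0, 0, 0], "hand": -1}, {"offset": [0, 0, -1], "twist": [0, 0, 0], "hand": -1}, {"offset": [0, 0, -1], "twist": [0, 0, 0], "hand": -1}, {"offset": [0, 0, -1], "twist": [0, 0, 0], "hand": -1}, {"offset": [0, 0, -1], "twist": [0, 0, 0], "hand": -1}]}}

```text
clock: 4.15
position: [0.4121, -0.2691, 0.1392]
tool_rot: [-3.141, 0.0, 0.0]
wrist_force: [0.5, 0.4, -1.6]
finger_gap: 0.0494
gripper_force: 41.8
```

Request:
{"fn": "carry_out", "kwargs": {"moves": [{"offset": [0.4, -0.95, 0], "twist": [0, 0, 0], "hand": -1}, {"offset": [0.4, -0.95, 0], "twist": [0, 0, 0], "hand": -1}, {"offset": [0.4, -0.95, 0], "twist": [0, 0, 0], "hand": -1}, {"offset": [0.4, -0.95, 0], "twist": [0, 0, 0], "hand": -1}, {"offset": [0.4, -0.95, 0], "twist": [0, 0, 0], "hand": -1}, {"offset": [0.4, -0.95, 0], "twist": [0, 0, 0], "hand": -1}, {"offset": [0.4, -0.95, 0], "twist": [0, 0, 0], "hand": -1}, {"offset": [0.4, -0.95, 0], "twist": [0, 0, 0], "hand": -1}]}}

```text
clock: 4.95
position: [0.5085, -0.04, 0.1381]
tool_rot: [-3.142, 0.0, 0.0]
wrist_force: [0.6, -0.4, -0.8]
finger_gap: 0.0485
gripper_force: 41.8
```

Request:
{"fn": "carry_out", "kwargs": {"moves": [{"offset": [0.4, -0.95, 0], "twist": [0, 0, 0], "hand": -1}, {"offset": [0.4, -0.95, 0], "twist": [0, 0, 0], "hand": -1}, {"offset": [0.16, -0.4, 0], "twist": [0, 0, 0], "hand": -1}, {"offset": [0, 0, 0.9], "twist": [0, 0, 0], "hand": -1}, {"offset": [0, 0, 0.5], "twist": [0, 0, 0], "hand": -1}, {"offset": [0, 0, 0], "twist": [0, 0, 0], "hand": -1}, {"offset": [0, 0, 0], "twist": [0, 0, 0], "hand": -1}, {"offset": [0, 0, 0], "twist": [0, 0, 0], "hand": -1}]}}

```text
clock: 5.75
position: [0.5378, 0.0272, 0.0972]
tool_rot: [3.141, -0.002, -0.0]
wrist_force: [-0.3, 0.4, -1.5]
finger_gap: 0.0489
gripper_force: 41.8
```

```bash
python3 - <<'E'
from h import *
t0=load('top'); s0=load('side')
# stud tip triangulation: initial pictures are the reference; refine tip pixels
import json
s00=robot.snapshot('side'); t=robot.snapshot('top'); st=robot.read_state(); p=st['position']; print(p,st['clock'])
np.savez('/tmp/s2.npz',**s00)
print('side pred idler bottom ctr',proj(s00,[p[0],p[1],p[2]-.0038]),'stud tip',proj(s00,[.537,.0285,.065]),'top stud',proj(t,[.537,.0285,.065]))
a=s00['color'][190:290,270:370,::-1]
b=t['color'][180:280,260:360,::-1]
o=cv2.imread('pics/side0.png')[190:290,270:370]
c=cv2.imread('pics/top0.png')[180:280,260:360]
I=np.hstack([a,b]);J=np.hstack([o,c])
cv2.imwrite('pics/cmp.png',cv2.resize(np.vstack([I,J]),None,fx=3,fy=3,interpolation=cv2.INTER_CUBIC))
E
```

```text
[0.5378161  0.02729403 0.09734051] 5.85
side pred idler bottom ctr [[327.58937785 229.39441049]] stud tip [[327.18014469 236.95808489]] top stud [[313.62837389 220.69378086]]
```

View pics/cmp.png

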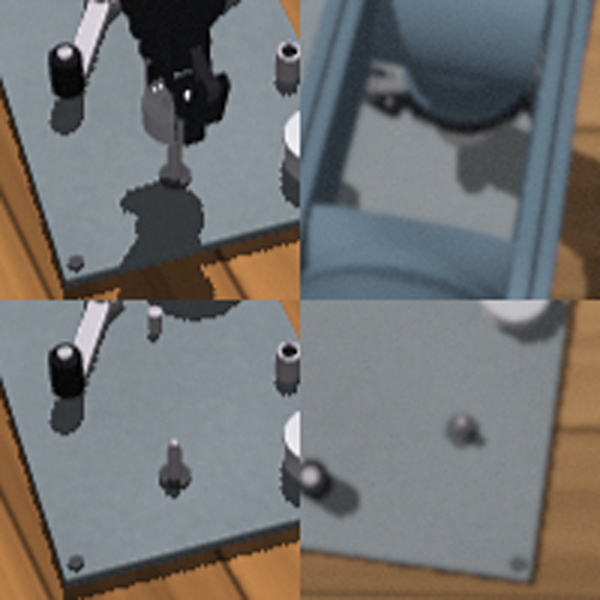

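The side view shows the stud tip at (328,237) and the held idler centred at column ~328 above it, matching the projections. Lowering over the nose.

Request:
{"fn": "carry_out", "kwargs": {"moves": [{"offset": [0, -0.03, 0.3], "twist": [0, 0, 0], "hand": -1}, {"offset": [0, 0, 0.3], "twist": [0, 0, 0], "hand": -1}, {"offset": [0, 0, 0.3], "twist": [0, 0, 0], "hand": -1}, {"offset": [0, 0, 0.3], "twist": [0, 0, 0], "hand": -1}, {"offset": [0, 0, 0.2], "twist": [0, 0, 0], "hand": -1}, {"offset": [0, 0, 0], "twist": [0, 0, 0], "hand": -1}, {"offset": [0, 0, 0], "twist": [0, 0, 0], "hand": -1}, {"offset": [0, 0, 0], "twist": [0, 0, 0], "hand": -1}]}}

```text
clock: 6.65
position: [0.5375, 0.0286, 0.0546]
tool_rot: [3.141, -0.001, 0.0]
wrist_force: [0.1, -0.4, -1.6]
finger_gap: 0.0491
gripper_force: 41.8
```

Request:
{"fn": "carry_out", "kwargs": {"moves": [{"offset": [0, 0, 0.2], "twist": [0, 0, 0], "hand": -1}, {"offset": [0, 0, 0.2], "twist": [0, 0, 0], "hand": -1}, {"offset": [0, 0, 0.2], "twist": [0, 0, 0], "hand": -1}, {"offset": [0, 0, 0.15], "twist": [0, 0, 0], "hand": -1}, {"offset": [0, 0, 0.1], "twist": [0, 0, 0], "hand": -1}, {"offset": [0, 0, 0.03], "twist": [0, 0, 0], "hand": -1}, {"offset": [0, 0, 0], "twist": [0, 0, 0], "hand": -1}, {"offset": [0, 0, 0], "twist": [0, 0, 0], "hand": -1}]}}

```text
clock: 7.45
position: [0.5373, 0.0286, 0.028]
tool_rot: [3.142, -0.0, 0.0]
wrist_force: [0.3, 0.5, -0.4]
finger_gap: 0.0492
gripper_force: 41.9
```

Essentially at the collar with no side force. Opening and retracting.

Request:
{"fn": "carry_out", "kwargs": {"moves": [{"offset": [0, 0, 0], "twist": [0, 0, 0], "hand": 1}, {"offset": [0, 0, 0], "twist": [0, 0, 0], "hand": 1}, {"offset": [0, 0, 0], "twist": [0, 0, 0], "hand": 1}, {"offset": [0, 0, 0], "twist": [0, 0, 0], "hand": 1}, {"offset": [0, 0, 0], "twist": [0, 0, 0], "hand": 1}, {"offset": [0, 0, 0], "twist": [0, 0, 0], "hand": 1}, {"offset": [0, 0, 0], "twist": [0, 0, 0], "hand": 1}, {"offset": [0, 0, 0], "twist": [0, 0, 0], "hand": 1}]}}

```text
clock: 8.25
position: [0.5371, 0.0286, 0.0279]
tool_rot: [-3.142, 0.0, 0.0]
wrist_force: [0.0, -0.2, 0.2]
finger_gap: 0.0851
gripper_force: 0.0
```

Request:
{"fn": "carry_out", "kwargs": {"moves": [{"offset": [0, 0, -0.5], "twist": [0, 0, 0], "hand": 1}, {"offset": [0, 0, -1], "twist": [0, 0, 0], "hand": 1}, {"offset": [0, 0, -1], "twist": [0, 0, 0], "hand": 1}, {"offset": [0, 0, -1], "twist": [0, 0, 0], "hand": 1}, {"offset": [0, 0, -1], "twist": [0, 0, 0], "hand": 1}, {"offset": [-1, 0, 0], "twist": [0, 0, 0], "hand": 1}, {"offset": [-1, 0, 0], "twist": [0, 0, 0], "hand": 1}, {"offset": [0, 0, 0], "twist": [0, 0, 0], "hand": 1}]}}

```text
clock: 9.05
position: [0.4733, 0.0292, 0.1627]
tool_rot: [-3.141, 0.003, 0.0]
wrist_force: [0.6, -0.0, -0.3]
finger_gap: 0.0853
gripper_force: 0.0
```

```bash
python3 - <<'E'
from h import *
s=snap('side'); t=snap('top'); st=robot.read_state(); print(st['position'],st['tool_rot'],st['clock'])
a=s['color'][150:290,250:390,::-1]; b=t['color'][150:290,220:360,::-1]
cv2.imwrite('pics/seat.png',cv2.resize(np.hstack([a,b]),None,fx=2.8,fy=2.8,interpolation=cv2.INTER_CUBIC))
print(proj(s,[[.5373,.0286,.050],[.491,.141,.076]]))
E
```

```text
[0.47707395 0.02860225 0.16328496] [ 3.14145278e+00 -1.10093995e-03  3.89455068e-05] 9.15
[[327.34356107 240.87173265]
 [290.96939026 207.9238627 ]]
```

View pics/seat.png

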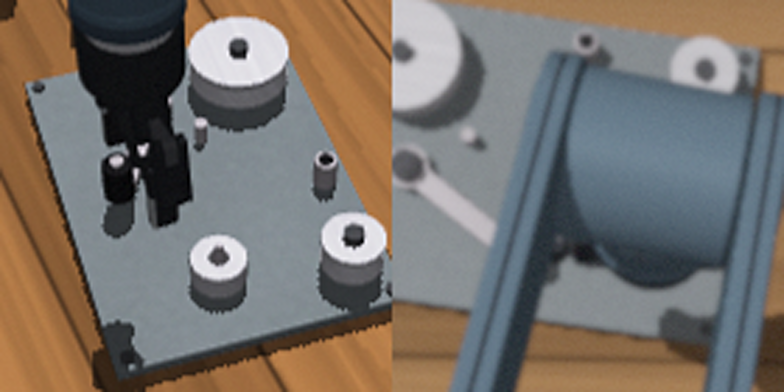

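The side view shows the idler flat at crop (218,258), on its stud with the tip showing through. The roller is where predicted (crop (117,161)). Moving over the roller and turning so the fingers close along the push direction.

Request:
{"fn": "carry_out", "kwargs": {"moves": [{"offset": [0.12, -0.94, 0], "twist": [0, 0, 0], "hand": 1}, {"offset": [0.12, -0.94, 0], "twist": [0, 0, 0], "hand": 1}, {"offset": [0.12, -0.94, 0], "twist": [0, 0, 0], "hand": 1}, {"offset": [0.12, -0.94, 0], "twist": [0, 0, 0], "hand": 1}, {"offset": [0, 0, 0], "twist": [0, 0, -0.97], "hand": 1}, {"offset": [0, 0, 0], "twist": [0, 0, -0.97], "hand": 1}, {"offset": [0, 0, 0], "twist": [0, 0, -0.97], "hand": 1}, {"offset": [0, 0, 0], "twist": [0, 0, -0.97], "hand": 1}]}}

```text
clock: 9.95
position: [0.4927, 0.1417, 0.1627]
tool_rot: [3.141, -0.0, 0.548]
wrist_force: [-0.7, 0.3, 0.2]
finger_gap: 0.0856
gripper_force: 0.0
```

Request:
{"fn": "carry_out", "kwargs": {"moves": [{"offset": [0, 0, 0], "twist": [0, 0, -0.96], "hand": 1}, {"offset": [0, 0, 0], "twist": [0, 0, -0.96], "hand": 1}, {"offset": [0, 0, 0], "twist": [0, 0, -0.96], "hand": 1}, {"offset": [0, 0, 0], "twist": [0, 0, -0.96], "hand": 1}, {"offset": [0, 0, 0], "twist": [0, 0, -0.96], "hand": 1}, {"offset": [0, 0, 0], "twist": [0, 0, -0.96], "hand": 1}, {"offset": [0, 0, 0], "twist": [0, 0, 0], "hand": 1}, {"offset": [0, 0, 0], "twist": [0, 0, 0], "hand": 1}]}}

```text
clock: 10.75
position: [0.4922, 0.1415, 0.1628]
tool_rot: [3.141, -0.0, 1.343]
wrist_force: [0.2, -0.9, -0.1]
finger_gap: 0.085
gripper_force: 0.0
```

Request:
{"fn": "carry_out", "kwargs": {"moves": [{"offset": [0, 0, 0.8], "twist": [0, 0, 0], "hand": 1}, {"offset": [0, 0, 0.8], "twist": [0, 0, 0], "hand": 1}, {"offset": [0, 0, 0.8], "twist": [0, 0, 0], "hand": 1}, {"offset": [0, 0, 0.7], "twist": [0, 0, 0], "hand": 1}, {"offset": [0, 0, 0.5], "twist": [0, 0, 0], "hand": 1}, {"offset": [0, 0, 0.3], "twist": [0, 0, 0], "hand": 1}, {"offset": [0, 0, 0], "twist": [0, 0, 0], "hand": 1}, {"offset": [0, 0, 0], "twist": [0, 0, 0], "hand": 1}]}}

```text
clock: 11.55
position: [0.492, 0.1415, 0.0463]
tool_rot: [3.141, -0.0, 1.345]
wrist_force: [-0.2, -0.8, 0.3]
finger_gap: 0.0855
gripper_force: 0.0
```

Request:
{"fn": "carry_out", "kwargs": {"moves": [{"offset": [0, 0, 0], "twist": [0, 0, 0], "hand": -1}, {"offset": [0, 0, 0], "twist": [0, 0, 0], "hand": -1}, {"offset": [0, 0, 0], "twist": [0, 0, 0], "hand": -1}, {"offset": [0, 0, 0], "twist": [0, 0, 0], "hand": -1}, {"offset": [0, 0, 0], "twist": [0, 0, 0], "hand": -1}, {"offset": [0, 0, 0], "twist": [0, 0, 0], "hand": -1}, {"offset": [0, 0, 0], "twist": [0, 0, 0], "hand": -1}, {"offset": [0, 0, 0], "twist": [0, 0, 0], "hand": -1}], "force": 25}}

```text
clock: 12.35
position: [0.4914, 0.1415, 0.0463]
tool_rot: [3.141, -0.0, 1.346]
wrist_force: [-2.9, 0.0, 6.0]
finger_gap: 0.0272
gripper_force: 26.5
```

Request:
{"fn": "carry_out", "kwargs": {"moves": [{"offset": [-0.08, 0.2, 0], "twist": [0, 0, 0], "hand": -1}, {"offset": [-0.075, 0.2, 0], "twist": [0, 0, 0], "hand": -1}, {"offset": [-0.06, 0.205, 0], "twist": [0, 0, 0], "hand": -1}, {"offset": [-0.05, 0.205, 0], "twist": [0, 0, 0], "hand": -1}, {"offset": [-0.04, 0.21, 0], "twist": [0, 0, 0], "hand": -1}, {"offset": [-0.03, 0.21, 0], "twist": [0, 0, 0], "hand": -1}, {"offset": [-0.015, 0.21, 0], "twist": [0, 0, 0], "hand": -1}, {"offset": [-0.005, 0.21, 0], "twist": [0, 0, 0], "hand": -1}]}}

```text
clock: 13.15
position: [0.5326, 0.118, 0.0456]
tool_rot: [-3.133, 0.006, 1.349]
wrist_force: [-13.1, -12.6, 9.8]
finger_gap: 0.0271
gripper_force: 28.2
```

Request:
{"fn": "carry_out", "kwargs": {"moves": [{"offset": [0.005, 0.21, 0], "twist": [0, 0, 0], "hand": -1}, {"offset": [0.015, 0.21, 0], "twist": [0, 0, 0], "hand": -1}, {"offset": [0.03, 0.21, 0], "twist": [0, 0, 0], "hand": -1}, {"offset": [0.04, 0.21, 0], "twist": [0, 0, 0], "hand": -1}, {"offset": [0.05, 0.205, 0], "twist": [0, 0, 0], "hand": -1}, {"offset": [0.06, 0.205, 0], "twist": [0, 0, 0], "hand": -1}, {"offset": [0.055, 0.15, 0], "twist": [0, 0, 0], "hand": -1}, {"offset": [0, 0, 0], "twist": [0, 0, 0], "hand": -1}]}}

```text
clock: 13.95
position: [0.5774, 0.1163, 0.045]
tool_rot: [-3.136, 0.004, 1.348]
wrist_force: [-7.7, -6.1, 4.7]
finger_gap: 0.0273
gripper_force: 27.9
```

```bash
python3 - <<'E'
from h import *
st=robot.read_state(); p=st['position']; print(p,st['wrist_force'],st['finger_gap'],st['gripper_force'])
d=p[:2]-[.564,.2365]; print(np.hypot(*d),np.arctan2(d[1],d[0])+np.radians(127.2))
E
```

```text
[0.57736285 0.11627311 0.04502716] [-7.6731361  -6.14521271  4.73552589] 0.027288947829398284 27.889947295188904
0.12096723219759292 0.7599550654773819
```

Request:
{"fn": "carry_out", "kwargs": {"moves": [{"offset": [0.03, 0.08, 0], "twist": [0, 0, 0], "hand": -1}, {"offset": [0.03, 0.08, 0], "twist": [0, 0, 0], "hand": -1}, {"offset": [0.04, 0.08, 0], "twist": [0, 0, 0], "hand": -1}, {"offset": [0.04, 0.08, 0], "twist": [0, 0, 0], "hand": -1}, {"offset": [0, 0, 0], "twist": [0, 0, 0], "hand": -1}, {"offset": [0, 0, 0], "twist": [0, 0, 0], "hand": -1}, {"offset": [0, 0, 0], "twist": [0, 0, 0], "hand": -1}, {"offset": [0, 0, 0], "twist": [0, 0, 0], "hand": -1}]}}

```text
clock: 14.75
position: [0.587, 0.118, 0.045]
tool_rot: [-3.135, 0.005, 1.348]
wrist_force: [-9.1, -7.8, 4.7]
finger_gap: 0.0274
gripper_force: 27.9
```

```bash
python3 - <<'E'
from h import *
st=robot.read_state(); p=st['position']; print(p,st['wrist_force'],st['finger_gap'],st['gripper_force'])
d=p[:2]-[.564,.2365]; print(np.hypot(*d),np.arctan2(d[1],d[0])+np.radians(127.2))
E
```

```text
[0.58698914 0.11802561 0.0449768 ] [-9.07034999 -7.76771013  4.69132343] 0.027379695915129537 27.910090684890747
0.12068422045016261 0.8409237535823226
```

Request:
{"fn": "carry_out", "kwargs": {"moves": [{"offset": [0.015, 0.04, 0], "twist": [0, 0, 0], "hand": -1}, {"offset": [0.015, 0.04, 0], "twist": [0, 0, 0], "hand": -1}, {"offset": [0, 0, 0], "twist": [0, 0, 0], "hand": -1}, {"offset": [0, 0, 0], "twist": [0, 0, 0], "hand": -1}, {"offset": [0, 0, 0], "twist": [0, 0, 0], "hand": -1}, {"offset": [0, 0, 0], "twist": [0, 0, 0], "hand": -1}, {"offset": [0, 0, 0], "twist": [0, 0, 0], "hand": -1}, {"offset": [0, 0, 0], "twist": [0, 0, 0], "hand": -1}]}}

```text
clock: 15.55
position: [0.5876, 0.118, 0.0449]
tool_rot: [-3.132, 0.006, 1.348]
wrist_force: [-15.2, -9.6, 9.6]
finger_gap: 0.0272
gripper_force: 28.7
```

```bash
python3 - <<'E'
from h import *
st=robot.read_state(); p=st['position']; print(p,st['wrist_force'],abs(st['joint_velocities']).max())
d=p[:2]-[.564,.2365]; print(np.hypot(*d),np.arctan2(d[1],d[0])+np.radians(127.2))
s=snap('side'); save(s,'end.png',(220,120,400,290),3)
E
```

```text
[0.58762692 0.11801254 0.04489691] [-15.24871711  -9.59196294   9.61816572] 0.0014988368884338418
0.12082015284446641 0.8460852542901638
```

View pics/end.png

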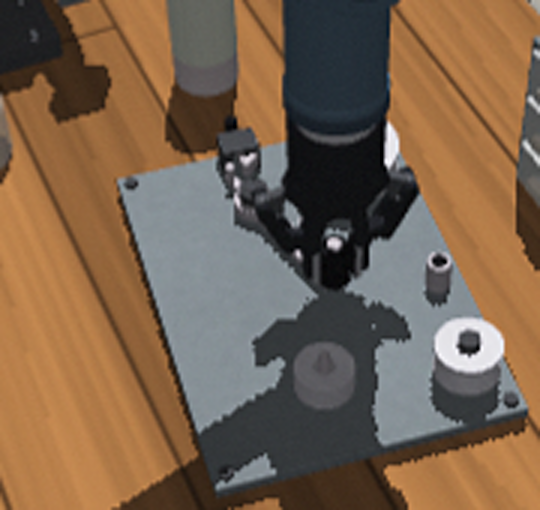

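The arm is against its stop: the force jumped while the position held at about 0.846 rad. The roller is held between the fingers at crop (335,255), and the idler sits flat on its stud at (323,372). Handing in.

```bash
python3 -c "
from station import robot
print(robot.job_done())"
```

```text
the job is handed in; nothing more can be done
None
```

The job is handed in at about 16 s: the idler is seated on its stud and released, and the fingers hold the tensioner arm against its stop at about 0.846 rad; the hand-in call gave no verdict.

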